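Press the raised caulk tube cap home

TASK

One of the three caulk tubes in the grey organizer has its black cap standing up proud of the tube, with the white nozzle showing below it. Press that cap straight down with the fingertips, gently, until it is fully home like the other two, then withdraw. Lift nothing and leave the other two tubes, the organizer, the scraper, the punch and the dish of caps alone.

Things in the scene. Friction and masses are not known exactly. Their poses are not given: they have to be found in the camera images.
- organizer: grey plastic rack fixed to the shelf, 262 mm (its y, the row) x 70 mm (x), 100 mm high on a base 82 x 274 mm; four open-topped 58 mm square slots in a row along its own y at -96, -32, +32 and +96 mm from the centre, floor 5 mm thick. Origin: centre of its underside. One slot is empty; any of the three tubes may stand in any of the other three slots.
- tube_a: the tube with the raised cap: closed caulk cartridge standing nose up in a slot of the organizer: white round body 50 mm diameter with a paper wrap, 190 mm tall, then a 10 mm cone shoulder; its black push-on cap, 26 mm diameter at the foot, 24 mm at the flat top and 30 mm tall, sits on the shoulder. It stands loose in its slot with about 4 mm play all round; 0.3 to 0.6 kg. Origin: centre of its underside, 5 mm above the shelf; z along the tube.
- cap_a_top (a point): centre of the flat top (24 mm diameter) of the raised cap of tube_a, the spot to press; it moves with the cap. With the cap home it is 235 mm above the shelf, the same as the other two caps; at the start 12 to 16 mm higher.
- cap_a (a joint): how far the cap of tube_a stands proud, in m: 0 = fully home against the tube's shoulder (a hard stop), 0.012 to 0.016 at the start. The cap slides straight along the tube with about 3 N of friction (a little more when pushed fast), stays where it is left and does not spring back.
- tube_b: another closed caulk cartridge standing nose up in a slot of the organizer: white round body 50 mm diameter with a paper wrap, 190 mm tall, then a 10 mm cone shoulder; its black push-on cap, 26 mm diameter at the foot, 24 mm at the flat top and 30 mm tall, sits on the shoulder. Cap already home, top 235 mm above the shelf. Leave alone. Origin: centre of its underside.
- cap_b_top (a point): centre of the top of tube_b's cap (not to be touched)
- tube_c: another closed caulk cartridge standing nose up in a slot of the organizer: white round body 50 mm diameter with a paper wrap, 190 mm tall, then a 10 mm cone shoulder; its black push-on cap, 26 mm diameter at the foot, 24 mm at the flat top and 30 mm tall, sits on the shoulder. Cap already home, top 235 mm above the shelf. Leave alone. Origin: centre of its underside.
- cap_c_top (a point): centre of the top of tube_c's cap (not to be touched)
- scraper: red-handled plastic putty scraper lying flat on the shelf beside the organizer, 207 mm long along its x (handle to -x, 60 mm wide blade to +x), 16 mm high; origin on the shelf under the handle's blade end. Leave alone.
- punch: stainless steel cartridge punch lying on the shelf, 12 mm thick, pointed 115 mm shaft along its x from -55 to +60 mm, with a 66 mm cross handle at -55 mm. Origin on the shelf under the shaft. Leave alone.
- dish: small white ceramic dish, 90 mm across the rim, 22 mm high, holding three loose black caps that reach 27 mm above the shelf. Origin: centre of its underside. Leave alone.
Mind the look-alikes: they are no part of the job. What is shaped like the tube_a but pink is not meant.

How it is judged:
At the end, for the whole second after the job is handed in: The raised cap is within 3 mm of fully home and at rest, its tube stands upright (within 7 degrees) on the floor of its slot, and the other tubes, scraper, punch and dish are within 10 mm of where they were (value of joint cap_a below 0.003 m and velocity of joint cap_a below 0.005 m/s and angle between tube_a's own z axis and vertical below 0.12 rad and linear speed of tube_a below 0.02 m/s and z of tube_a in the frame of organizer below 0.01 m and distance of each of scraper, punch, dish, tube_b, tube_c from where it was at the start of the episode below 0.01 m); the robot touches nothing.
It fails at once if the cap or its tube is pressed with more than 30 N (contact force between the fingers and tube_a above 30 N).
It fails at once if the tube with the raised cap is lifted (over 8 mm off its slot floor) or tipped (z of tube_a in the frame of organizer above 0.013 m or angle between tube_a's own z axis and vertical above 0.2 rad).
It fails at once if the raised cap is pulled up further (value of joint cap_a above 0.0185 m).
It fails at once if another tube is touched or moved (contact force between any of the fingers, the arm and tube_b above 1 N or distance of any of tube_b, tube_c from where it was at the start of the episode above 0.01 m or contact force between any of the fingers, the arm and tube_c above 1 N).
It fails at once if the scraper, punch or dish is touched or moved, or the organizer touched (contact force between any of the fingers, the arm and organizer above 1 N or contact force between any of the fingers, the arm and scraper above 1 N or distance of any of scraper, punch, dish from where it was at the start of the episode above 0.01 m or contact force between any of the fingers, the arm and punch above 1 N or contact force between any of the fingers, the arm and dish above 1 N).
It also fails if it takes over 32 s, if anything falls off the work surface, if the arm or the gripper's body presses on something with over 40 N, if the wrist force passes 120 N, or if a joint passes its speed limit or range.

ROBOT

A 7-joint arm with a two-finger parallel gripper is mounted at the origin on the work surface. World frame = base frame: x ahead of the robot, y to its left, z up, the work surface at z = 0. Lengths are in m, angles in rad, forces in N, time in s.
With the tool pointing down it reaches from about 0.425 to 0.925 m from the base axis. Payload 6.8 kg.
Tool frame: the origin (TCP) lies at the very end of the fingers, on their centre line; the grasp point (between the pads) lies 19 mm behind it (r.tcp_to_grasp is the distance from the TCP to the grasp point, in m); z points along the fingers, y is the line along which they close (so a half turn about z gives the same grasp; the last joint's range is limited). The gripper opens to 85 mm and grips with 20 to 120 N. Pads are 22 mm wide; open, the fingers measure 114 mm over their backs; the gripper's body (76 mm by 85 mm) begins 54 mm behind the grasp point. The pads swing forward as they close: fully open they stand 13 mm farther back than shut.
Start: joints at [1.015, 0.477, 0.022, 1.555, -0.011, 1.109, -0.083], TCP at [0.292, -0.608, 0.231] pointing down, gripper open.
Joint ranges: [-2.96, 2.96], [-0.34, 2.1], [-1.41, 1.46], [0.24, 2.44], [-1.37, 4.51], [0.17, 1.92], [-2.96, 2.96]. Speed limits (rad/s): [2.39, 2.39, 3.14, 3.14, 3.14, 3.14, 3.14].

INTERFACE

Orientations are given as a rotation vector (axis times angle).
In Python, from bench import r gives the robot as it stands.
- The arm moves only by the tool step_arm, never from a script. Its argument "moves" is a list of rows, each a list of 7 numbers: the shift along the tool's x, y, z in mm, then the turn, a rotation vector about the tool's x, y, z in rad, then the finger opening in mm, from 0 to 85.4. A call has 1 to 8 rows; each row is the pose to reach, as a shift and turn from the pose commanded when the call began, along the tool's axes at that moment; what a row does not reach only later rows make up. A row lasts 1/10 s, in which the tool goes at most 50 mm and 8.59 degrees, less where a joint would pass 70% of its speed; a pose out of reach is approached as far as the arm can. A call with a gripper value outside its range is refused whole. The fingers move at their own pace and stop on an object; "grip_force" is the grip in N (left out, the last holds). Time passes only in rows, so rows that repeat a pose let the fingers close. It gives the time, the measured TCP pose, the force, the opening and the grip force at its end, in the units of the state.
- r.get_obs(): the state, without advancing time (a new reading comes with each control period).
- r.grab_frame(name): name is "scene" or "top"; returns a dict with "image" (420x560x3 uint8, red, green, blue), "depth" (420x560 float32, m along the optical axis (not along the pixel's ray), 0 where there is no reading), "mtx" (3x3 intrinsics, pixels), "rvec" (rotation vector, rad) and "tvec" (3), from world to camera coordinates, as OpenCV has them. Camera axes: x right, y down, z forward; pixel columns grow to the right and rows downward; lengths in m; the calibration is good to about 2 mm. A picture is of the moment at which its call begins.
- r.hand_in(): hands the job in; it is judged then, once.
The state is a dict: "clock": time; "joints": joint angles; "qvel": joint speeds; "tau": joint torques, N m; "tcp_pos": TCP position; "orientation": TCP orientation; "contact_force": force on the tool from outside, world axes, zero at the start; "moment": the same for the moment, N m; "grip_width": finger opening in m; "gripper_force": force on a finger pad.
Only numpy, scipy, OpenCV 4.12 (cv2) and the standard library are available. Lean on these libraries where they do the work, as an engineer would, in place of code of your own. Each camera call takes 0.05 s, during which the arm holds its last target. There are 200 camera calls.

## Working session

There is one attempt and no reset: what is moved stays moved. The work goes in short steps, Python scripts to look and compute and a tool call to move; the robot and the scene stay as the last step left them, time stands still between calls to the robot, and variables do not carry over. Pictures are saved under pics/ and viewed, at most 10 in all, crops included, and the job is handed in when it is done.

Besides the shell and the picture viewer there is one more tool, called after "Request:" in YAML: its name, and indented under it one key for each argument. step_arm: Moves the arm, as the interface text tells. Its arguments: {"type":"object","properties":{"moves":{"type":"array","items":{"type":"array","items":{"type":"number"}}},"grip_force":{"type":"number"}},"required":["moves"]}

```bash
mkdir -p pics; python3 - <<'E'
from bench import r
import cv2,numpy as np
for n in("scene","top"):
    f=r.grab_frame(n); cv2.imwrite(f"pics/{n}0.png",f["image"][:,:,::-1]); np.savez(f"{n}0.npz",**f)
o=r.get_obs(); print(o)
E
```

```text
{'clock': 0.1, 'joints': array([ 1.0148702 ,  0.47772331,  0.02232944,  1.55633125, -0.01148769,
        1.10929302, -0.08312832]), 'qvel': array([-0.00049578, -0.00186169, -0.00035081, -0.00290032, -0.0001868 ,
       -0.00140294,  0.00055206]), 'tau': array([ 5.37100175e-03, -5.97758746e+01,  1.61434550e+00, -2.81950629e+01,
        1.29489176e-02,  4.98755457e-03, -4.49666902e-05]), 'tcp_pos': array([ 0.29204894, -0.60797043,  0.23042775]), 'orientation': array([-3.06164719e+00, -6.97249100e-01,  7.53965425e-04]), 'contact_force': array([0.03271346, 0.15920641, 0.08479174]), 'moment': array([-0.00757433,  0.004611  ,  0.03813287]), 'gripper_force': 0.0, 'grip_width': 0.08496891083724434}
```

View pics/scene0.png

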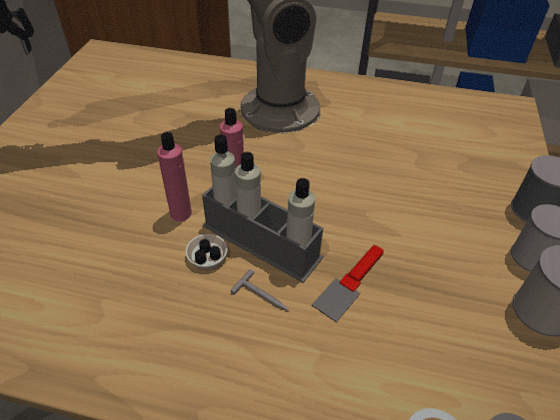

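View pics/top0.png

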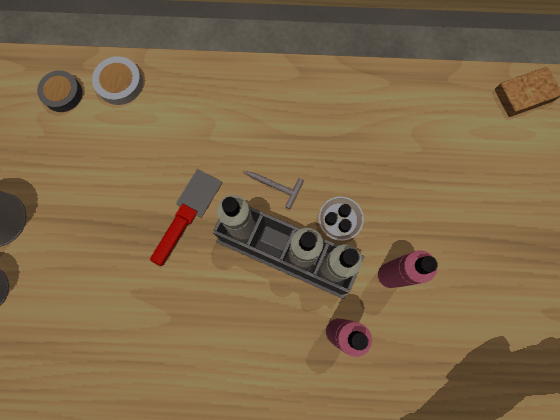

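The scene view shows three white tubes with caps at about (221,143), (247,160) and (302,187). The top view has them at about (231,206), (307,241) and (348,258), and two pink decoys stand outside the rack. I'll measure the cap heights next.

```bash
cat > h.py <<'E'
import cv2,numpy as np
def cloud(f):
    R=cv2.Rodrigues(f["rvec"])[0];d=f["depth"];v,u=np.mgrid[:d.shape[0],:d.shape[1]]
    K=f["mtx"];P=np.stack([(u-K[0,2])/K[0,0]*d,(v-K[1,2])/K[1,1]*d,d],-1)
    return (P-f["tvec"].ravel())@R
E
python3 - <<'E'
import numpy as np,cv2
from h import cloud
for n in("scene","top"):
    f=dict(np.load(n+"0.npz"));W=cloud(f);g=f["image"].max(2)
    m=((g<70)&(W[...,2]>.205)&(W[...,2]<.27)&(f["depth"]>0)).astype(np.uint8)
    k,l,s,c=cv2.connectedComponentsWithStats(m)
    for i in range(1,k):
        if s[i,4]<20: continue
        p=W[l==i]; z=np.percentile(p[:,2],90); t=p[p[:,2]>z-.004]
        print(n,c[i].round(),s[i,4],"z90",z.round(4),"zmax",p[:,2].max().round(4),"top c",t.mean(0).round(4),"mid",((t.min(0)+t.max(0))/2).round(4),np.ptp(t,axis=0).round(3))
    # organizer rim
    m=(abs(W[...,2]-.1)<.004)&(np.ptp(f["image"].astype(int),axis=2)<25)
    print(n,"rim",m.sum(),cv2.minAreaRect(W[m][:,:2].astype(np.float32)))
    print("cam",-cv2.Rodrigues(f["rvec"])[0].T@f["tvec"].ravel())
f=dict(np.load("scene0.npz"))
cv2.imwrite("pics/crop.png",cv2.resize(f["image"][125:245,190:340,::-1],None,fx=5,fy=5,interpolation=cv2.INTER_CUBIC))
E
```

```text
scene [282.  41.] 1377 z90 0.2636 zmax 0.27 top c [0.0538 0.0198 0.265 ] mid [0.0382 0.0033 0.2648] [0.103 0.171 0.01 ]
scene [27. 48.] 70 z90 0.2684 zmax 0.2694 top c [ 0.2755 -0.5571  0.2671] mid [ 0.2738 -0.5574  0.267 ] [0.022 0.011 0.005]
scene [230. 116.] 157 z90 0.2315 zmax 0.2334 top c [ 0.3666 -0.0297  0.2306] mid [ 0.3652 -0.0297  0.2305] [0.021 0.022 0.006]
scene [167. 140.] 187 z90 0.2316 zmax 0.2332 top c [ 0.4768 -0.1291  0.2307] mid [ 0.4755 -0.1296  0.2304] [0.023 0.023 0.005]
scene [221. 144.] 231 z90 0.2488 zmax 0.2509 top c [ 0.4801 -0.0137  0.2482] mid [ 0.4793 -0.0139  0.2479] [0.025 0.023 0.006]
scene [247. 161.] 214 z90 0.2361 zmax 0.238 top c [0.5043 0.0451 0.2353] mid [0.5039 0.045  0.235 ] [0.021 0.023 0.006]
scene [302. 188.] 230 z90 0.2361 zmax 0.2377 top c [0.5519 0.1628 0.2353] mid [0.5507 0.1627 0.2351] [0.021 0.021 0.005]
scene rim 1468 ((0.3613981604576111, 0.2747918963432312), (0.8657029271125793, 0.5039753913879395), 68.48562622070312)
cam [1.1828937  0.25021279 0.83349951]
top [231. 206.] 276 z90 0.2356 zmax 0.2375 top c [0.5499 0.1615 0.2345] mid [0.5498 0.1618 0.2346] [0.023 0.023 0.006]
top [307. 241.] 263 z90 0.2358 zmax 0.2378 top c [0.5026 0.0442 0.2346] mid [0.5026 0.0445 0.2348] [0.022 0.023 0.006]
top [349. 257.] 282 z90 0.2482 zmax 0.2503 top c [ 0.4792 -0.015   0.2469] mid [ 0.4793 -0.0147  0.2474] [0.024 0.022 0.006]
top [426. 264.] 302 z90 0.2304 zmax 0.2324 top c [ 0.476  -0.13    0.2293] mid [ 0.4764 -0.1298  0.2295] [0.022 0.022 0.006]
top [358. 340.] 291 z90 0.2304 zmax 0.2321 top c [ 0.3645 -0.0313  0.2292] mid [ 0.3648 -0.0312  0.2294] [0.023 0.022 0.006]
top rim 1259 ((0.5143153667449951, 0.07313849031925201), (0.2613154649734497, 0.07007794082164764), 68.72815704345703)
cam [0.40596909 0.0780045  0.85004048]
```

View pics/crop.png

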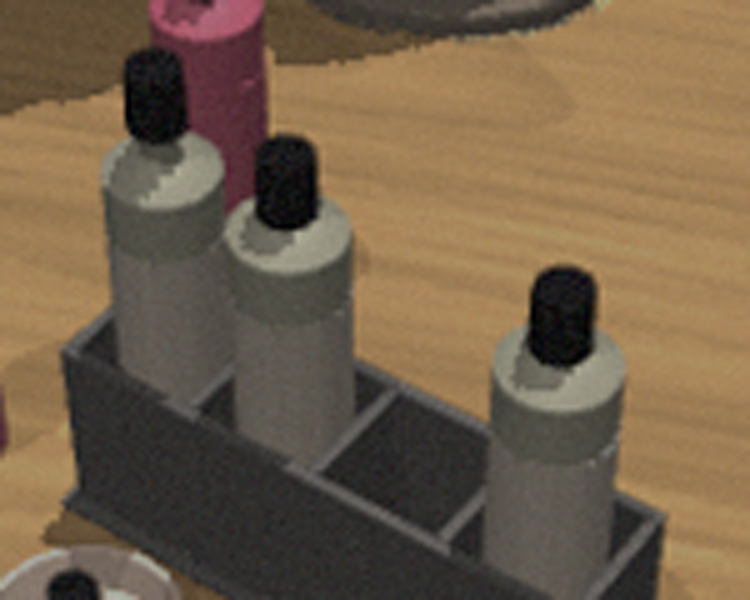

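Both cameras agree that the raised cap is the one at (0.479, -0.0145), with its top at about z 0.248. In the scene crop it is the leftmost white tube. I'll close the fingers, rise, then cross over.

Request:
step_arm:
  moves:
    - [0, 0, -50, 0, 0, 0, 0]
    - [0, 0, -100, 0, 0, 0, 0]
    - [0, 0, -110, 0, 0, 0, 0]

```text
clock: 0.4
tcp_pos: [0.2933, -0.6106, 0.348]
orientation: [3.054, 0.695, 0.005]
contact_force: [-0.4, -0.3, -0.4]
grip_width: 0.0435
gripper_force: 0.0
```

```bash
cat > g.py <<'E'
from bench import r
import numpy as np,cv2
o=r.get_obs();R=cv2.Rodrigues(o["orientation"])[0];t=np.array([.4793,-.0145,.2485])
print(o["clock"],o["tcp_pos"],o["contact_force"],o["grip_width"],"tilt",R[:,2]);print("tool mm to target",(R.T@(t-o["tcp_pos"])*1e3).round(1))
E
python3 g.py
```

```text
0.4 [ 0.29326701 -0.61061731  0.34802021] [-0.40115923 -0.28430962 -0.40454848] 0.04351122177633805 tilt [ 0.00489221 -0.00846117 -0.99995224]
tool mm to target [ 425.6 -457.9   95.4]
```

Request:
step_arm:
  moves:
    - [30, -33, 0, 0, 0, 0, 0]
    - [60, -65, 0, 0, 0, 0, 0]
    - [90, -97, 0, 0, 0, 0, 0]
    - [120, -129, 0, 0, 0, 0, 0]
    - [150, -161, 0, 0, 0, 0, 0]
    - [180, -194, 0, 0, 0, 0, 0]
    - [210, -226, 0, 0, 0, 0, 0]
    - [240, -258, 0, 0, 0, 0, 0]

```text
clock: 1.2
tcp_pos: [0.3969, -0.2701, 0.3409]
orientation: [-3.063, -0.697, 0.001]
contact_force: [1.1, 0.7, 0.0]
grip_width: -0.0
gripper_force: 0.0
```

```bash
python3 g.py
```

```text
1.2 [ 0.39685661 -0.27008428  0.34088581] [1.09488844 0.74515902 0.0117344 ] -2.6969475754301926e-05 tilt [-4.14256869e-04  4.66296973e-05 -9.99999913e-01]
tool mm to target [ 185.  -194.7   92.4]
```

Request:
step_arm:
  moves:
    - [30, -32, 0, 0, 0, 0, 0]
    - [60, -63, 0, 0, 0, 0, 0]
    - [90, -95, 0, 0, 0, 0, 0]
    - [120, -126, 0, 0, 0, 0, 0]
    - [150, -158, 0, 0, 0, 0, 0]
    - [170, -179, 0, 0, 0, 0, 0]
    - [180, -189, 0, 0, 0, 0, 0]
    - [180, -189, 0, 0, 0, 0, 0]

```text
clock: 2.0
tcp_pos: [0.4775, -0.0213, 0.3409]
orientation: [-3.061, -0.704, 0.0]
contact_force: [0.1, -0.1, -0.4]
grip_width: -0.0002
gripper_force: 0.0
```

```bash
python3 g.py
```

```text
2.0 [ 0.47745453 -0.02129572  0.34088857] [ 0.13245146 -0.09811639 -0.43185946] -0.00021599940632396281 tilt [-4.59249534e-04  8.09391828e-04 -9.99999567e-01]
tool mm to target [ 4.6 -5.2 92.4]
```

Request:
step_arm:
  moves:
    - [4, -5, 20, 0, 0, 0, 0]
    - [4, -5, 45, 0, 0, 0, 0]
    - [4, -5, 65, 0, 0, 0, 0]
    - [4, -5, 72, 0, 0, 0, 0]
    - [4, -5, 72, 0, 0, 0, 0]
    - [4, -5, 72, 0, 0, 0, 0]

```text
clock: 2.6
tcp_pos: [0.4792, -0.018, 0.2701]
orientation: [3.063, 0.696, 0.002]
contact_force: [-1.3, 0.0, -0.1]
grip_width: -0.0001
gripper_force: 0.0
```

```bash
python3 g.py; python3 - <<'E'
from bench import r
import cv2,numpy as np
a=r.grab_frame("scene")["image"][85:205,170:320,::-1];b=r.grab_frame("top")["image"][180:300,270:420,::-1]
cv2.imwrite("pics/c2.png",cv2.resize(np.hstack([a,b]),(800,320),interpolation=cv2.INTER_CUBIC))
E
```

```text
2.6 [ 0.47917775 -0.01798206  0.27009877] [-1.27302365  0.02926023 -0.08737402] -0.00013642025479765576 tilt [ 1.02286178e-03 -1.34117197e-04 -9.99999468e-01]
tool mm to target [ 1.6 -3.1 21.6]
```

View pics/c2.png

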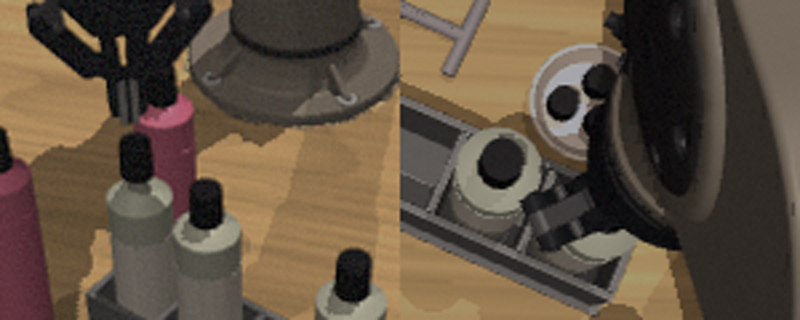

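The closed fingertips, at about (125,110) in the left crop, sit just above the raised cap at (135,140), and about 3-4 mm to its left. I'll correct that and approach slowly.

Request:
step_arm:
  moves:
    - [2, -4, 0, 0, 0, 0, 0]
    - [2, -4, 6, 0, 0, 0, 0]
    - [2, -4, 12, 0, 0, 0, 0]
    - [2, -4, 14, 0, 0, 0, 0]
    - [2, -4, 14, 0, 0, 0, 0]

```text
clock: 3.2
tcp_pos: [0.4785, -0.013, 0.2547]
orientation: [-3.063, -0.698, 0.002]
contact_force: [-0.2, 0.0, -0.1]
grip_width: -0.0001
gripper_force: 0.0
```

```bash
python3 g.py; python3 - <<'E'
from bench import r
import cv2,numpy as np
from h import cloud
f=r.grab_frame("scene");a=f["image"][105:165,185:260,::-1]
W=cloud(f);m=(abs(W[...,0]-.479)<.03)&(abs(W[...,1]+.0145)<.03)
for lo,hi in((.225,.249),(.254,.275)):
    p=W[m&(W[...,2]>lo)&(W[...,2]<hi)];print(lo,len(p),p.mean(0),p.min(0),p.max(0))
cv2.imwrite("pics/c3.png",cv2.resize(a,(750,600),interpolation=cv2.INTER_CUBIC))
E
```

```text
3.2 [ 0.47845892 -0.01303161  0.25468464] [-0.18092415  0.02751948 -0.12298707] -9.180576750864838e-05 tilt [-1.18074180e-03  2.84197764e-05 -9.99999303e-01]
tool mm to target [0.1 1.7 6.2]
0.225 153 [ 0.48550674 -0.01216225  0.23900008] [ 0.47027521 -0.0248084   0.22503057] [ 0.49244753 -0.00217096  0.24891167]
0.254 91 [ 0.48724815 -0.0084949   0.26745028] [ 0.47671834 -0.02774016  0.25641775] [0.49272382 0.00314496 0.27479753]
```

View pics/c3.png

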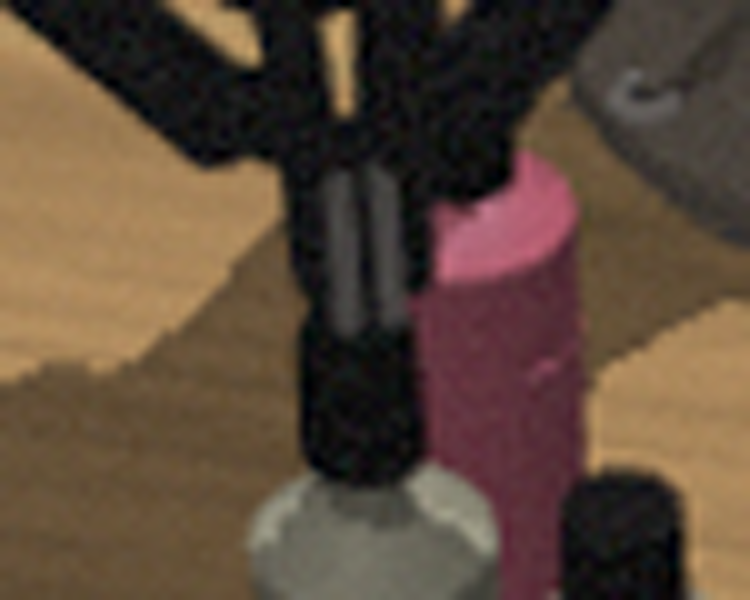

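The pads, at about (365,330) in the crop, are centred over the cap at about (362,400). I'll press slowly.

Request:
step_arm:
  moves:
    - [0, 1, 2, 0, 0, 0, 0]
    - [0, 1, 4, 0, 0, 0, 0]
    - [0, 1, 5, 0, 0, 0, 0]
    - [0, 1, 6, 0, 0, 0, 0]
    - [0, 1, 7, 0, 0, 0, 0]
    - [0, 1, 8, 0, 0, 0, 0]
    - [0, 1, 9, 0, 0, 0, 0]
    - [0, 1, 10, 0, 0, 0, 0]

```text
clock: 4.05
tcp_pos: [0.4795, -0.0139, 0.2456]
orientation: [3.063, 0.697, 0.001]
contact_force: [-0.4, 0.1, 2.8]
grip_width: 0.0001
gripper_force: 1.5
```

In contact at about 3 N, so the cap is sliding.

Request:
step_arm:
  moves:
    - [0, 0, 1, 0, 0, 0, 0]
    - [0, 0, 2, 0, 0, 0, 0]
    - [0, 0, 3, 0, 0, 0, 0]
    - [0, 0, 4, 0, 0, 0, 0]
    - [0, 0, 5, 0, 0, 0, 0]
    - [0, 0, 6, 0, 0, 0, 0]
    - [0, 0, 7, 0, 0, 0, 0]

```text
clock: 4.75
tcp_pos: [0.4793, -0.0139, 0.2382]
orientation: [3.063, 0.697, 0.0]
contact_force: [-0.3, -0.2, 2.3]
grip_width: -0.0001
gripper_force: 1.5
```

Request:
step_arm:
  moves:
    - [0, 0, 0.5, 0, 0, 0, 0]
    - [0, 0, 1, 0, 0, 0, 0]
    - [0, 0, 1.5, 0, 0, 0, 0]
    - [0, 0, 2, 0, 0, 0, 0]
    - [0, 0, 2, 0, 0, 0, 0]

```text
clock: 5.25
tcp_pos: [0.4793, -0.0139, 0.2362]
orientation: [-3.063, -0.697, -0.0]
contact_force: [-0.1, 0.5, 1.6]
grip_width: -0.0001
gripper_force: 1.0
```

Request:
step_arm:
  moves:
    - [0, 0, 0.5, 0, 0, 0, 0]
    - [0, 0, 1, 0, 0, 0, 0]
    - [0, 0, 1, 0, 0, 0, 0]

```text
clock: 5.55
tcp_pos: [0.4793, -0.0139, 0.2352]
orientation: [3.063, 0.698, -0.0]
contact_force: [0.3, -0.2, 2.7]
grip_width: 0.0001
gripper_force: 1.1
```

Request:
step_arm:
  moves:
    - [0, 0, 0.4, 0, 0, 0, 0]
    - [0, 0, 0.4, 0, 0, 0, 0]

```text
clock: 5.75
tcp_pos: [0.4794, -0.0139, 0.2351]
orientation: [3.063, 0.697, 0.0]
contact_force: [-1.2, -2.2, 5.0]
grip_width: 0.0001
gripper_force: 2.2
```

Request:
step_arm:
  moves:
    - [0, 0, 0.3, 0, 0, 0, 0]
    - [0, 0, 0.3, 0, 0, 0, 0]

```text
clock: 5.95
tcp_pos: [0.4796, -0.0138, 0.2351]
orientation: [3.063, 0.697, 0.001]
contact_force: [-0.3, 0.6, 7.1]
grip_width: -0.0
gripper_force: 3.2
```

The force rises to 7 N while z stays at 0.2351, so the cap is on its hard stop. Withdrawing straight up.

Request:
step_arm:
  moves:
    - [0, 0, -3, 0, 0, 0, 0]
    - [0, 0, -10, 0, 0, 0, 0]
    - [0, 0, -30, 0, 0, 0, 0]
    - [0, 0, -60, 0, 0, 0, 0]
    - [0, 0, -90, 0, 0, 0, 0]
    - [0, 0, -110, 0, 0, 0, 0]
    - [0, 0, -110, 0, 0, 0, 0]
    - [0, 0, -110, 0, 0, 0, 0]

```text
clock: 6.75
tcp_pos: [0.4791, -0.0139, 0.3446]
orientation: [3.063, 0.697, 0.0]
contact_force: [-0.9, -0.1, -0.6]
grip_width: -0.0001
gripper_force: 0.0
```

```bash
python3 g.py; python3 - <<'E'
from bench import r
import cv2,numpy as np
from h import cloud
f=r.grab_frame("scene");W=cloud(f)
for x,y in((.4793,-.0145),(.5035,.0447),(.551,.162)):
    m=(np.hypot(W[...,0]-x,W[...,1]-y)<.015)&(W[...,2]>.2)&(W[...,2]<.27);print(np.percentile(W[m][:,2],[90,100]),m.sum())
cv2.imwrite("pics/c4.png",cv2.resize(f["image"][105:225,180:330,::-1],(750,600),interpolation=cv2.INTER_CUBIC))
E
```

```text
6.75 [ 0.47908176 -0.01393993  0.3445586 ] [-0.91045862 -0.12574852 -0.56465185] -6.921307257752685e-05 tilt [ 1.32859898e-04 -2.27262729e-04 -9.99999965e-01]
tool mm to target [-0.   0.6 96.1]
[0.23629509 0.23784535] 260
[0.23594798 0.23752382] 285
[0.2362263  0.23826293] 308
```

View pics/c4.png

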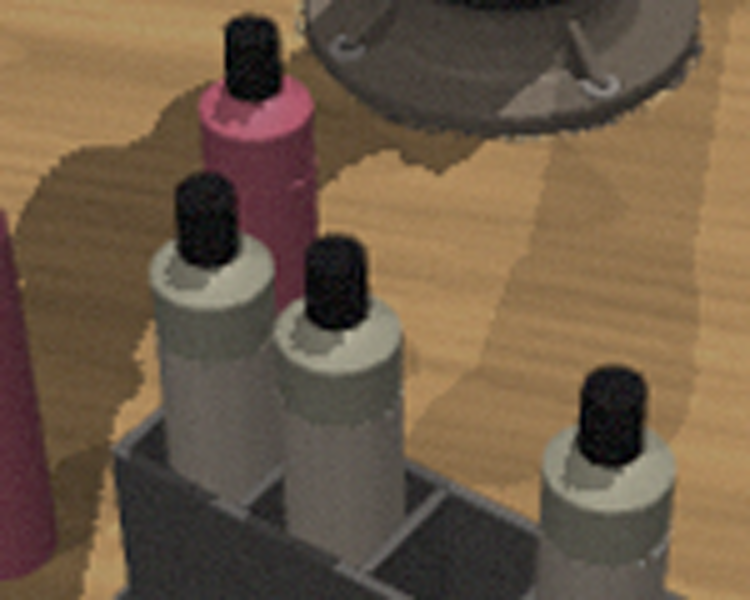

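All three caps now measure the same height (about 0.236 m), and the pressed cap at (207,220) sits on its shoulder like the others. The tube is upright and the gripper is clear.

```bash
python3 -c "
from bench import r
print(r.hand_in())"
```

```text
the job is handed in; nothing more can be done
None
```

The raised cap is pressed fully home, level with the other two to within a millimetre on camera; the highest force reading was about 7 N, the gripper is withdrawn, and the job is handed in (no verdict was returned).

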